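# Clear the catch tray and hold its telescoping stop at the red mark

### The arm

A 7-joint arm with a two-finger parallel gripper is mounted at the origin on a cart in front of the work surface, level with it; the furniture and walls round the work are solid. World frame = base frame: x ahead of the robot, y to its left, z up, the work surface at z = 0. Lengths are in m, angles in rad, forces in N, time in s.
With the tool pointing down it reaches from about 0.425 to 0.875 m from the base axis. Payload 4.7 kg.
Tool frame: the origin (TCP) lies at the very end of the fingers, on their centre line; the grasp point (between the pads) lies 19 mm behind it; z points along the fingers, y is the line along which they close (so a half turn about z gives the same grasp; the last joint's range is limited). The gripper opens to 87 mm and grips with 3 to 60 N. Pads are 19 mm wide; open, the fingers measure 117 mm over their backs; the gripper's body (75 mm by 190 mm) begins 51 mm behind the grasp point.
Start: joints at [-1.18, 0.321, -0.07, 1.45, 0.023, 1.371, -0.057], TCP at [0.239, 0.604, 0.223] pointing down, gripper open.
Joint ranges: [-2.86, 2.86], [-0.3, 2.09], [-1.38, 1.24], [0.06, 2.45], [-1.56, 4.7], [0.09, 2.05], [-2.69, 2.69]. Speed limits (rad/s): [2.57, 2.57, 3.14, 3.14, 3.14, 3.14, 3.14].

### API

Orientations are given as a rotation vector (axis times angle).
In Python, from bench import ctrl, get_image, job gives the robot as it stands.
- The arm moves only by the shell command python3 -m crank 'ROWS' [FORCE]. ROWS is JSON, a list that holds one entry, the list of rows, each a list of 5 numbers: the shift along the tool's x, y, z in mm, then the turn about the tool's z in rad, then the closure, from -1 (fully open) to 1 (shut), so that 0 is half open. A call has 1 to 10 rows; each row shifts and turns the commanded pose from where the row before left it, along the tool's axes as they then stand; what a row does not reach is not made up. A row lasts 1/12 s, in which the tool goes at most 41.7 mm and 7.16 degrees, less where a joint would pass 70% of its speed; a pose out of reach is approached as far as the arm can. A call with a gripper value outside its range is refused whole. The fingers move at their own pace and stop on an object; FORCE is the grip in N (left out, the last holds). Time passes only in rows, so rows that do not move let the fingers close. It gives the time, the measured TCP pose, the force, the opening and the grip force at its end, in the units of the state.
- ctrl.get_state(): the state, without advancing time (a new reading comes with each control period).
- get_image(name): name is "scene" or "top" or "wrist"; returns a dict with "pixels" (420x560x3 uint8, red, green, blue), "fx", "fy", "cx", "cy" (pixels), "k1" (the pictures are not rectified: a ray, as slopes to the right and down, at radius r is drawn at 1 + k1 r^2 times it, then the intrinsics apply), "T" (4x4, takes a point from camera to world coordinates); the wrist camera has in their place "T_tool_cam" (4x4, takes a point from camera to tool coordinates, whose origin is the TCP and whose axes are the flange's). Camera axes: x right, y down, z forward; pixel columns grow to the right and rows downward; lengths in m; the calibration is good to about 2 mm. A picture is of the moment at which its call begins: read the wrist's pose just before it. There is no depth.
- job.close_job(): hands the job in; it is judged then, once.
The state is a dict: "time": time; "joint_positions": joint angles; "qd": joint speeds; "joint_torque": joint torques, N m; "position": TCP position; "tool_rot": TCP orientation; "ft_force": force on the tool from outside, world axes, zero at the start; "torque": the same for the moment, N m; "grip_width": opening from 0.0 (shut) to 1.0 (fully open); "grip_force": force on a finger pad.
Only numpy, scipy, OpenCV 4.12 (cv2) and the standard library are available. Lean on these libraries where they do the work, as an engineer would, in place of code of your own. Each camera call takes 0.05 s, during which the arm holds its last target. There are 200 camera calls.

### The job

Change the catch tray over for the next batch: first collect the two finished bushings (one brass, one grey) from the rubber-floored catch tray into the open grey tote at the left of the bench. Only then push the green lock button all the way in to release the telescoping stop arm, take the black grip on the arm, draw the arm out until its pointer stands on the red mark of the scale, and finish still gripping it there, because the arm springs back when let go. Leave the oil bottle, the flux tin and the pliers where they are.

Things in the scene. Friction and masses are not known exactly. Their poses are not given: they have to be found in the camera images.
- catch_unit: fixed catch tray unit on a grey base plate (local x -100..100, y -150..175 mm, 8 mm thick). Origin: on the bench under the plate; z up, local +y is the direction in which the stop arm extends. A white scale strip without numbers (local x 72..96, y 10..168 mm, top 40 mm above the bench, a tick every 5 mm) runs beside the arm
- tray_centre (a point): centre of the catch tray's black rubber floor, 10 mm above the bench. The floor is 104 mm (local x of catch_unit) by 165 mm (local y); aluminium walls up to 24 mm on three sides, a low sloping lip at the +y end
- sleeve_mouth (a point): centre of the mouth of the blue sleeve (32 mm wide, 144 mm long towards local -y, top 44 mm above the bench, dark collar at the mouth to 46 mm) in which the steel arm slides; the arm is 18 mm square, its axis here, 26 mm above the bench
- bush_brass: brass-coloured bushing, a loose upright cylinder 22 mm across, 17 mm high, about 30 g, on the tray floor. Origin: centre of its underside
- bush_steel: grey bushing of the same size. Origin: centre of its underside
- tote: loose open grey plastic tray, the tote: 84 mm (local x) by 174 mm (local y) outside, walls 3 mm thick and 46 mm high, floor 2 mm thick. Origin: centre of its underside
- lock_button (a joint): travel of the green lock button, m: 0 standing out and locked, 0.009 fully in. It moves straight down, resists with about 3 N and stays in where it is pushed to (no spring); from about 0.007 the arm is free
- button_top (a point): centre of the top of the green lock button, a cap 22 mm across on the blue sleeve; 58 mm above the bench when locked, 49 mm when fully in, the dark ring round it at 47 mm. Moves with the button
- stop_arm: the telescoping steel arm with its black grip, pointer and stop plate. Origin: coincides with catch_unit's origin when the arm is home and moves with the arm along catch_unit's local +y, at most 105 mm. Until the button is in, the arm is locked home. A spring draws it home with about 3 N at home and 6 N fully out
- grip_top (a point): centre of the top of the arm's black upright grip tab, 79 mm above the bench: 26 mm (local x of catch_unit) by 12 mm (local y, the direction of travel), 44 mm tall from the arm's top at 35 mm. At home 36 mm past the sleeve mouth, room on both broad faces: pinch it along local y from above. Moves with the arm
- pointer_tip (a point): tip of the thin black pointer on the arm, over the scale, 44 mm above the bench; 35 mm along local +x from the grip's centre and at the same local y. Moves with the arm. A yellow stop plate (90 mm, up to 36 mm above the bench) also moves with the arm, across the tray at the same local y
- red_mark (a point): centre of the red mark on the scale, a band 8 mm wide along the scale; axes parallel to catch_unit's (y along the scale). It is 45 to 85 mm along local +y from where the pointer stands at home
- press_corner (a point): a fixed point on the bench: the near left corner of the space taken by the tall pneumatic press and its orange button boxes (higher than 0.3 m; it reaches from here about 0.3 m along world +x and 0.4 m along world -y, no part of the job). Keep the arm and gripper out of that space: draw back towards the base before swinging past it
- oil_bottle: white bottle with red nozzle, 32 mm across, 124 mm tall, standing loose; bystander. Origin: centre of its underside
- flux_tin: round tin with yellow lid, 58 mm across, 27 mm high, loose; bystander. Origin: centre of its underside
- pliers: red-handled pliers, 60 x 139 x 14 mm, lying loose; bystander. Origin: centre of its underside

How it is judged:
On the way, in this order (a step that is already met when the one before it is completed fails the run):
1. both bushings lie in the tote, let go, while the arm is still home and locked (x of bush_brass in the frame of tote between -0.036 and 0.036 m and y of bush_brass in the frame of tote between -0.08 and 0.08 m and z of bush_brass in the frame of tote between -0.005 and 0.035 m and contact force between the fingers and bush_brass below 0.2 N and linear speed of each of bush_brass, bush_steel below 0.05 m/s and x of bush_steel in the frame of tote between -0.036 and 0.036 m and y of bush_steel in the frame of tote between -0.08 and 0.08 m and z of bush_steel in the frame of tote between -0.005 and 0.035 m and contact force between the fingers and bush_steel below 0.2 N and angle between tote's own z axis and vertical below 0.15 rad and height (world z) of tote below 0.01 m and y of pointer_tip in the frame of catch_unit below 0.04 m and value of joint lock_button below 0.005 m), for 0.2 s.
2. the lock button is pushed in (at least 7 of its 9 mm) with the arm still home (value of joint lock_button above 0.007 m and y of pointer_tip in the frame of catch_unit below 0.045 m), for 0.1 s.
3. the arm is drawn out with its pointer on the red mark, held by the fingers on the black grip (y of pointer_tip in the frame of red_mark between -0.004 and 0.004 m and contact force between the fingers and stop_arm above 1 N and distance between the grasp point and grip_top below 0.045 m and linear speed of stop_arm below 0.01 m/s), for 0.3 s.
At the end, for the whole second after the job is handed in: Bushings at rest in the upright tote on the bench; lock button in over 5 mm; arm still, pointer within 4 mm of the red mark centre (on the red band), fingers gripping the black grip (over 1 N, grasp within 45 mm of its top); bystanders within 30 mm of their places (all of step 3 and x of bush_brass in the frame of tote between -0.036 and 0.036 m and y of bush_brass in the frame of tote between -0.08 and 0.08 m and z of bush_brass in the frame of tote between -0.005 and 0.035 m and contact force between the fingers and bush_brass below 0.2 N and linear speed of each of bush_brass, bush_steel below 0.05 m/s and x of bush_steel in the frame of tote between -0.036 and 0.036 m and y of bush_steel in the frame of tote between -0.08 and 0.08 m and z of bush_steel in the frame of tote between -0.005 and 0.035 m and contact force between the fingers and bush_steel below 0.2 N and angle between tote's own z axis and vertical below 0.15 rad and height (world z) of tote below 0.01 m and value of joint lock_button above 0.005 m and distance of each of oil_bottle, flux_tin, pliers from where it was at the start of the episode below 0.03 m); the arm keeps its last pose, push and grip.
It fails at once if the oil bottle is shifted by more than 30 mm or knocked over (distance of oil_bottle from where it was at the start of the episode above 0.03 m or angle between oil_bottle's own z axis and vertical above 0.5 rad).
It fails at once if the flux tin is shifted by more than 30 mm or knocked over (distance of flux_tin from where it was at the start of the episode above 0.03 m or angle between flux_tin's own z axis and vertical above 0.5 rad).
It fails at once if the pliers is shifted by more than 30 mm or knocked over (distance of pliers from where it was at the start of the episode above 0.03 m or angle between pliers's own z axis and vertical above 0.5 rad).
It also fails if it takes over 72 s, if anything falls off the work surface, if the arm or the gripper's body presses on something with over 40 N, if the wrist force passes 120 N, or if a joint passes its speed limit or range.

## Working session

There is one attempt and no reset: what is moved stays moved. The work goes in short steps, Python scripts to look and compute and a shell command to move; the robot and the scene stay as the last step left them, time stands still between calls to the robot, and variables do not carry over. Pictures are saved under pics/ and viewed, at most 13 in all, crops included, and the job is handed in when it is done.

```bash
mkdir -p pics; ls
cat > h.py <<'E'
import numpy as np, cv2
from scipy.spatial.transform import Rotation as R
from bench import ctrl, get_image, job
def shot(name, fn):
    s=ctrl.get_state(); im=get_image(name)
    cv2.imwrite(f'pics/{fn}.png', im['pixels'][:,:,::-1])
    if 'T' in im: T=np.array(im['T'])
    else:
        W=np.eye(4); W[:3,:3]=R.from_rotvec(s['tool_rot']).as_matrix(); W[:3,3]=s['position']
        T=W@np.array(im['T_tool_cam'])
    np.savez(f'pics/{fn}.npz',K=[im['fx'],im['fy'],im['cx'],im['cy'],im['k1']],T=T,px=im['pixels'])
def pt(fn,u,v,z):
    d=np.load(f'pics/{fn}.npz'); fx,fy,cx,cy,k=d['K']; T=d['T']
    p=np.array([(u-cx)/fx,(v-cy)/fy]); q=p.copy()
    for _ in range(30): q=p/(1+k*(q@q))
    r=T[:3,:3]@np.array([*q,1]); o=T[:3,3]
    return o+r*(z-o[2])/r[2]
def pix(fn,P):
    d=np.load(f'pics/{fn}.npz'); fx,fy,cx,cy,k=d['K']; T=d['T']
    c=T[:3,:3].T@(np.array(P)-T[:3,3]); q=c[:2]/c[2]; q=q*(1+k*(q@q))
    return np.array([fx*q[0]+cx,fy*q[1]+cy])
E
python3 - <<'E'
from h import *
for n in('scene','top','wrist'): 
    shot(n,n+'0'); d=np.load(f'pics/{n}0.npz'); print(n,d['K'].round(2),d['T'].round(3).tolist())
s=ctrl.get_state(); print(s)
E
```

```text
pics
scene [ 5.0340e+02  5.0340e+02  2.8159e+02  2.0720e+02 -5.0000e-02] [[0.507, -0.546, 0.668, -0.293], [-0.862, -0.305, 0.405, -0.511], [-0.018, -0.781, -0.625, 0.849], [0.0, 0.0, 0.0, 1.0]]
top [ 5.0075e+02  5.0075e+02  2.8109e+02  2.0555e+02 -1.2000e-01] [[0.009, -0.995, 0.104, 0.383], [-1.0, -0.011, -0.023, -0.0], [0.024, -0.104, -0.994, 1.491], [0.0, 0.0, 0.0, 1.0]]
wrist [3.0554e+02 3.0554e+02 2.7903e+02 2.1373e+02 2.0000e-02] [[0.368, 0.897, 0.243, 0.173], [0.93, -0.355, -0.098, 0.631], [-0.001, 0.262, -0.965, 0.383], [0.0, 0.0, 0.0, 1.0]]
{'time': 0.15, 'joint_positions': array([-1.17988836,  0.32165615, -0.07011008,  1.45139746,  0.02260318,
        1.37078599, -0.05691851]), 'qd': array([-1.05973766e-03, -2.29023550e-03,  7.85997781e-05, -4.94809441e-03,
        1.80737271e-03, -1.58946164e-03,  3.68561680e-04]), 'joint_torque': array([-6.95779217e-04, -4.91791606e+01, -4.05003224e-01, -3.12878966e+01,
       -6.39600400e-02,  4.04632883e-02,  1.12471341e-04]), 'position': array([0.23904663, 0.60400044, 0.22170938]), 'tool_rot': array([-5.88309568e-01, -3.08581836e+00,  2.27272683e-03]), 'ft_force': array([-0.28024004, -0.55406083, -0.63488473]), 'torque': array([ 0.01495306, -0.02096071, -0.02706921]), 'grip_force': 0.0, 'grip_width': 0.9955399014224348}
```

View pics/top0.png

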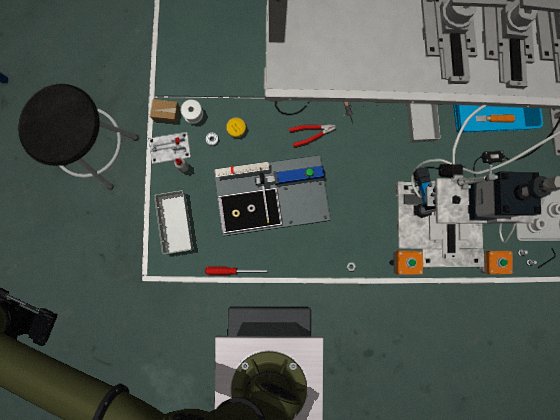

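View pics/scene0.png

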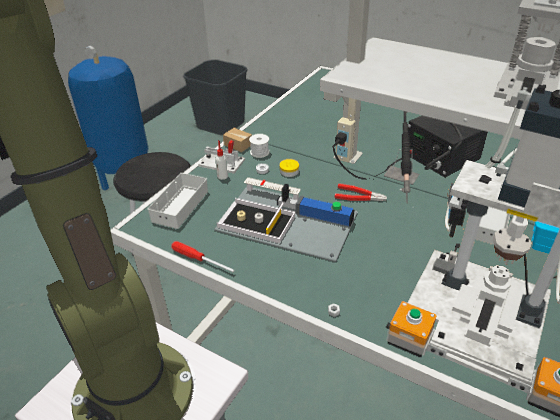

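Top view: tote near (173,222), brass (236,213), grey (251,209), button (310,172), grip (265,181), red mark around (228,171). I'll zoom in for detail.

Run:
```python
from h import *
p=np.load('pics/top0.npz')['px'][:,:,::-1]
cv2.imwrite('pics/topc.png',cv2.resize(p[125:275,147:347],None,fx=4,fy=4,interpolation=cv2.INTER_CUBIC))
```

```text
(no output)
```

View pics/topc.png

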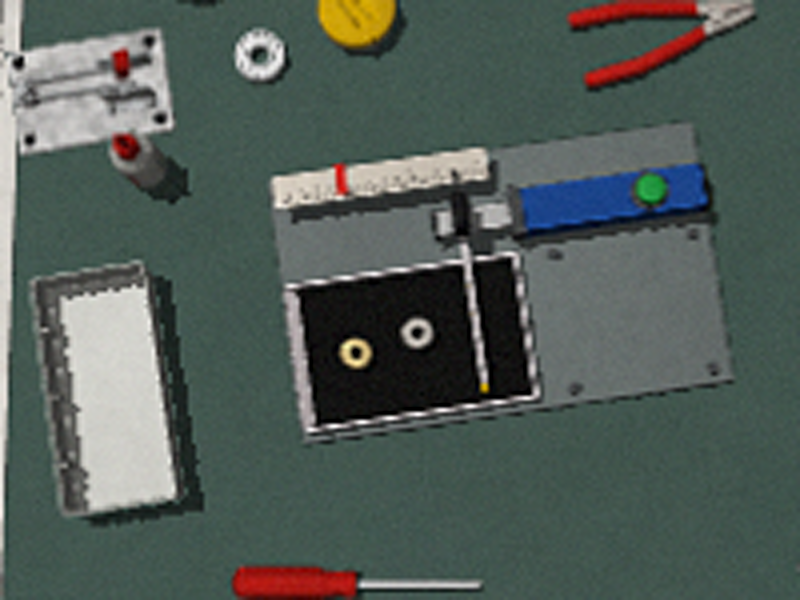

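```bash
cat >> h.py <<'E'
def cp(U,V): return ((U+.5)/4-.5+147,(V+.5)/4-.5+125)
def goto(p,ang=None):  # shift in tool axes (mm), and turn, to get to p with tool-x at world angle ang
    s=ctrl.get_state(); M=R.from_rotvec(s['tool_rot']).as_matrix()
    a0=np.arctan2(M[1,0],M[0,0]); 
    if ang is not None:
        print('turn',round((a0-ang+np.pi)%(2*np.pi)-np.pi,4)); M=np.array([[np.cos(ang),np.sin(ang),0],[np.sin(ang),-np.cos(ang),0],[0,0,-1]])
    print('shift',(M.T@(np.array(p)-s['position'])*1000).round(1),'tilt',M[2].round(4),'ang0',a0)
E
python3 - <<'E'
from h import *
from scipy.optimize import least_squares
loc=[(100,-150,8),(-100,-150,8),(-100,175,8),(96,168,40),(96,10,40),(72,10,40)]
img=[cp(694,124),cp(732,379),cp(306,440),cp(272,180),cp(486,149),cp(490,178)]
def W(q,l): 
    c,s=np.cos(q[2]),np.sin(q[2]); l=np.array(l)/1000; return np.array([q[0]+c*l[0]-s*l[1],q[1]+s*l[0]+c*l[1],l[2]])
f=lambda q:np.concatenate([pix('top0',W(q,l))-i for l,i in zip(loc,img)])
r=least_squares(f,[.5,0,.13]); q=r.x; print(q,r.fun.reshape(-1,2).round(2)); np.save('q.npy',q)
def L(P): c,s=np.cos(q[2]),np.sin(q[2]); d=P[:2]-q[:2]; return np.array([c*d[0]+s*d[1],-s*d[0]+c*d[1]])*1000
for n,U,V,z in [('brass',355,352,27),('steel',417,332,27),('button',651,188,58),('grip',460,214,79),('red',341,179,40),('ptr',456,176,44),('tc1',31,278,46),('tc2',142,262,46),('tc3',184,497,46),('tc4',66,514,46),('oil',125,146,124),('flux',357,12,27)]:
    P=pt('top0',*cp(U,V),z/1000); print(n,P.round(4),L(P).round(1))
E
```

```text
[ 0.5714907  -0.01866273  0.15446602] [[ 0.11 -0.87]
 [ 0.92  0.74]
 [-0.91  1.23]
 [ 0.05 -0.75]
 [-0.16 -0.56]
 [-0.    0.16]]
brass [0.5135 0.0998 0.027 ] [-39.1 126. ]
steel [0.5287 0.0546 0.027 ] [-31.  79.]
button [ 0.6325 -0.1147  0.058 ] [  45.5 -104.2]
grip [0.6083 0.0233 0.079 ] [42.9 35.8]
red [0.6395 0.1116 0.04  ] [ 87.3 118.2]
ptr [0.642  0.0272 0.044 ] [76.8 34.5]
tc1 [0.5632 0.336  0.046 ] [ 46.4 351.7]
tc2 [0.5758 0.255  0.046 ] [ 46.3 269.7]
tc3 [0.4057 0.2199 0.046 ] [-127.1  261.2]
tc4 [0.3923 0.305  0.046 ] [-127.2  347.4]
oil [0.6464 0.2556 0.124 ] [116.2 259.5]
flux [0.7688 0.1033 0.027 ] [213.7  90.2]
```

Run:
```python
from h import *
q=np.load('q.npy'); goto([.52,.06,.2217],q[2]+np.pi/2); goto([.45,.3,.2217])
```

```text
turn 1.0396
shift [-580.7  193.9    0. ] tilt [ 0.  0. -1.] ang0 2.764815328293073
shift [-3.080e+02 -2.051e+02  3.000e-01] tilt [-1.0e-04 -1.5e-03 -1.0e+00] ang0 2.764815328293073
```

```bash
python3 -m crank '[[[0,0,0,0.116,-1],[0,0,0,0.116,-1],[0,0,0,0.116,-1],[0,0,0,0.116,-1],[0,0,0,0.116,-1],[0,0,0,0.115,-1],[0,0,0,0.115,-1],[0,0,0,0.115,-1],[0,0,0,0.115,-1],[0,0,0,0,-1]]]' 
python3 -m crank '[[[-36,12,0,0,-1],[-36,12,0,0,-1],[-36,12,0,0,-1],[-36,12,0,0,-1],[-36,12,0,0,-1],[-36,12,0,0,-1],[-36,12,0,0,-1],[-36,12,0,0,-1],[-36,12,0,0,-1],[-36,12,0,0,-1]]]'
python3 -m crank '[[[-36,12,0,0,-0.2],[-36,12,0,0,-0.2],[-36,12,0,0,-0.2],[-36,12,0,0,-0.2],[-36,12,0,0,-0.2],[0,0,0,0,-0.2],[0,0,0,0,-0.2],[0,0,0,0,-0.2]]]'
python3 - <<'E'
from h import *
q=np.load('q.npy'); goto([.52,.06,.2217],q[2]+np.pi/2); s=ctrl.get_state();print(s['position'],s['joint_positions'],s['grip_width'],s['time']); shot('wrist','w1')
E
```

```text
time: 0.98
position: [0.2391, 0.6042, 0.2222]
tool_rot: [2.047, 2.383, -0.001]
ft_force: [-0.3, -0.2, -0.2]
grip_width: 1.001
grip_force: 0.0
time: 1.82
position: [0.4134, 0.2652, 0.2226]
tool_rot: [-2.039, -2.39, -0.001]
ft_force: [0.7, -0.5, 0.0]
grip_width: 0.999
grip_force: 0.0
time: 2.48
position: [0.4995, 0.099, 0.2224]
tool_rot: [-2.041, -2.387, -0.0]
ft_force: [-0.1, 0.8, 0.0]
grip_width: 0.615
grip_force: 0.0
turn 0.0016
shift [-41.6  14.2   0.7] tilt [ 0.  0. -1.] ang0 1.726829594803652
[0.49954459 0.09895221 0.2223834 ] [-0.75316038  0.00963128  0.51306827  1.81102484 -0.00555736  1.32260606
 -0.0827112 ] 0.6153950144391434 2.4833
```

View pics/w1.png

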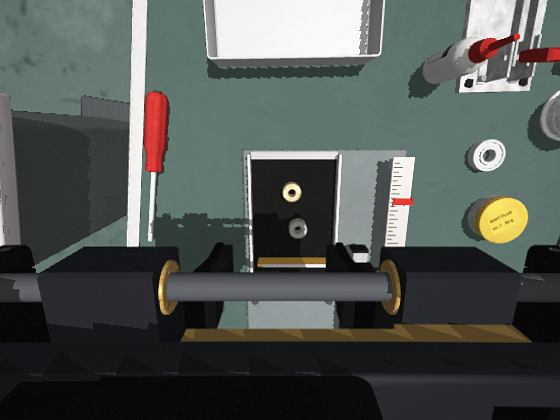

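Wrist picture: brass top at (292,191), grey (297,228), red mark (402,201), scale far end at (391..414,157).

Run:
```python
from h import *
q=np.load('q.npy')
def L(P): c,s=np.cos(q[2]),np.sin(q[2]); d=P[:2]-q[:2]; return np.array([c*d[0]+s*d[1],-s*d[0]+c*d[1]])*1000
px=np.load('pics/w1.npz')['px'].astype(int); r,g,b=px[...,0],px[...,1],px[...,2]
m=(r>150)&(g<70)&(b<70); m[:, :385]=0; m[:,420:]=0; m[:180]=0;m[215:]=0
v,u=np.nonzero(m); print('red px',u.mean(),v.mean(),len(u),u.min(),u.max(),v.min(),v.max())
for n,U,V,z in [('brass',292,191.5,27),('steel',297,228,27),('red',u.mean(),v.mean(),40),('sc1',391,157,40),('sc2',414,157,40),('pc',244,151,8),('oilbase',437,72,0)]:
    P=pt('w1',U,V,z/1000); print(n,P.round(4),L(P).round(1))
big=px[140:260,230:430].astype(np.uint8)[:,:,::-1]; cv2.imwrite('pics/w1c.png',cv2.resize(big,None,fx=4,fy=4,interpolation=cv2.INTER_CUBIC))
```

```text
red px 402.7073170731707 201.41463414634146 123 393 412 198 204
brass [0.5152 0.1045 0.027 ] [-36.7 130.3]
steel [0.5288 0.0606 0.027 ] [-30.   84.9]
red [0.642  0.1151 0.04  ] [ 90.3 121.4]
sc1 [0.6161 0.1621 0.04  ] [ 71.9 171.8]
sc2 [0.6412 0.166  0.04  ] [ 97.2 171.7]
pc [0.4511 0.1409 0.008 ] [-94.4 176.2]
oilbase [0.6585 0.2627 0.    ] [129.2 264.6]
```

View pics/w1c.png

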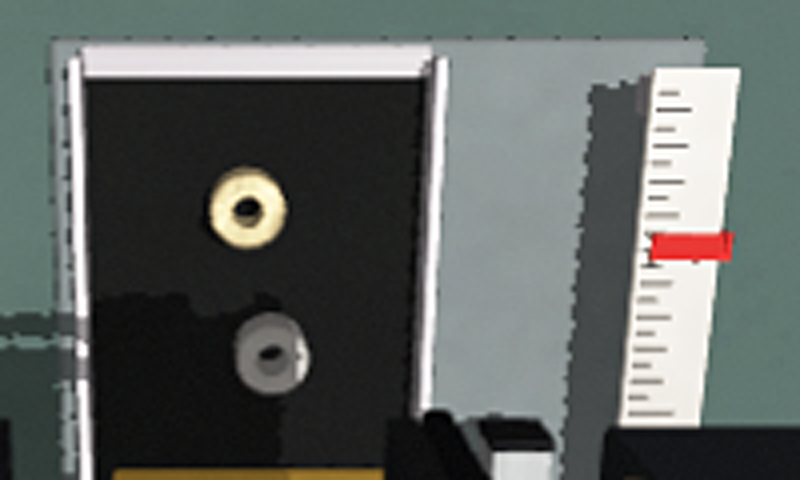

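Run:
```python
from h import *
goto([.5145,.1025,.014]);
```

```text
shift [  0.3  15.5 208.4] tilt [ 6.e-04 -5.e-04 -1.e+00] ang0 1.7280727969331753
```

```bash
python3 -m crank '[[[0,7.5,25,0,-0.2],[0,8,30,0,-0.2],[0,0,30,0,-0.2],[0,0,30,0,-0.2],[0,0,30,0,-0.2],[0,0,25,0,-0.2],[0,0,20,0,-0.2],[0,0,12,0,-0.2],[0,0,6,0,-0.2],[0,0,0,0,-0.2]]]' 12
python3 -m crank '[[[0,0,0,0,1],[0,0,0,0,1],[0,0,0,0,1],[0,0,0,0,1],[0,0,0,0,1],[0,0,0,0,1]]]' 12
python3 - <<'E'
from h import *
goto([.44,.27,.07]);
E
```

```text
time: 3.37
position: [0.5143, 0.1016, 0.0136]
tool_rot: [-2.041, -2.387, 0.003]
ft_force: [-0.4, -0.3, 0.7]
grip_width: 0.602
grip_force: 0.0
time: 3.87
position: [0.5155, 0.1009, 0.015]
tool_rot: [2.044, 2.386, 0.001]
ft_force: [-1.1, -0.3, 2.0]
grip_width: 0.24
grip_force: 12.0
shift [178.7 -48.6 -54.9] tilt [ 4.e-04  8.e-04 -1.e+00] ang0 1.7247754930334696
```

```bash
python3 -m crank '[[[0,0,-20,0,1],[0,0,-30,0,1],[0,0,-30,0,1],[25,-7,0,0,1],[36,-10,0,0,1],[36,-10,0,0,1],[36,-10,0,0,1],[36,-10,0,0,1],[10,-2,0,0,1],[0,0,0,0,1]]]'
python3 - <<'E'
from h import *
goto([.44,.27,.014]); shot('wrist','w2'); shot('top','t2')
for p in [(31,278),(142,262),(184,497),(66,514)]: print(pt('top0',*cp(*p),.046).round(4))
E
```

```text
time: 4.7
position: [0.4373, 0.2741, 0.0946]
tool_rot: [-2.035, -2.392, -0.001]
ft_force: [0.4, -0.2, 0.2]
grip_width: 0.244
grip_force: 12.0
shift [-4.6  2.  80.6] tilt [ 1.3e-03 -2.0e-04 -1.0e+00] ang0 1.7318817094479901
[0.5632 0.336  0.046 ]
[0.5758 0.255  0.046 ]
[0.4057 0.2199 0.046 ]
[0.3923 0.305  0.046 ]
```

View pics/w2.png

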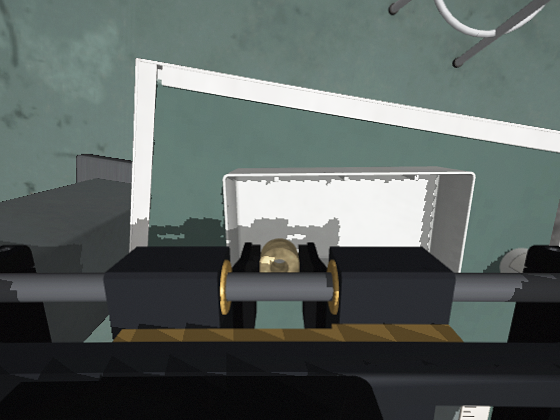

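Brass (280,258) held over the tote (rim spans u 225–475, far rim v≈172); left wall is close to the finger, so I shift 12 mm along +tool y before lowering.

```bash
python3 -m crank '[[[-4,12,0,0,1],[0,0,15,0,1],[0,0,25,0,1],[0,0,20,0,1],[0,0,13,0,1],[0,0,6,0,1],[0,0,0,0,1]]]'
python3 -m crank '[[[0,0,0,0,0.35],[0,0,0,0,0.35],[0,0,0,0,0.35],[0,0,-15,0,0.35],[0,0,-30,0,0.35],[0,0,-40,0,0.35],[0,0,-40,0,-0.2],[0,0,0,0,-0.2]]]'
python3 - <<'E'
from h import *
goto([.5288,.0595,.0145]); shot('wrist','w3')
E
```

```text
time: 5.38
position: [0.4525, 0.2655, 0.0143]
tool_rot: [2.047, 2.382, -0.004]
ft_force: [0.2, -0.2, -0.0]
grip_width: 0.246
grip_force: 12.0
time: 6.05
position: [0.4567, 0.2711, 0.1498]
tool_rot: [2.043, 2.384, 0.025]
ft_force: [2.4, -0.0, 0.3]
grip_width: 0.404
grip_force: 0.0
shift [-221.2   37.   133.9] tilt [ 0.0084  0.0135 -0.9999] ang0 1.7246752467136182
```

```bash
python3 -m crank '[[[-30,5,0,0,-0.2],[-38,6.4,0,0,-0.2],[-38,6.4,0,0,-0.2],[-38,6.4,0,0,-0.2],[-38,6.4,0,0,-0.2],[-30,5,0,0,-0.2],[-9,1.4,0,0,-0.2],[0,0,0,0,-0.2]]]'
python3 - <<'E'
from h import *
goto([.5288,.0590,.0145]);
E
```

```text
time: 6.77
position: [0.5227, 0.0517, 0.1404]
tool_rot: [2.051, 2.379, -0.001]
ft_force: [-0.2, 1.2, 0.1]
grip_width: 0.6
grip_force: 0.0
shift [  6.4   7.1 125.9] tilt [-9.e-04  2.e-04 -1.e+00] ang0 1.7187656574010535
```

```bash
python3 -m crank '[[[6.4,7,15,0,-0.2],[0,0,30,0,-0.2],[0,0,30,0,-0.2],[0,0,25,0,-0.2],[0,0,15,0,-0.2],[0,0,7,0,-0.2],[0,0,3,0,-0.2],[0,0,0,0,-0.2]]]' 12
python3 -m crank '[[[0,0,0,0,1],[0,0,0,0,1],[0,0,0,0,1],[0,0,0,0,1],[0,0,0,0,1],[0,0,-20,0,1],[0,0,-30,0,1],[0,0,-35,0,1],[0,0,0,0,1]]]' 12
python3 - <<'E'
from h import *
goto([.499,.282,.100]); shot('wrist','w4'); shot('top','t4')
d=np.load('pics/w3.npz')['px'][:,:,::-1][60:360,:400]; e=np.load('pics/w4.npz')['px'][:,:,::-1][60:360,150:550]
cv2.imwrite('pics/w34.png',np.hstack([d,e]))
E
```

```text
time: 7.43
position: [0.5279, 0.0639, 0.0154]
tool_rot: [-2.042, -2.387, 0.0]
ft_force: [0.2, -0.7, 1.1]
grip_width: 0.601
grip_force: 0.0
time: 8.18
position: [0.5328, 0.0631, 0.107]
tool_rot: [2.041, 2.381, 0.015]
ft_force: [2.3, 0.2, 0.2]
grip_width: 0.037
grip_force: 0.0
shift [221.4  -0.    7.4] tilt [ 0.0018  0.011  -0.9999] ang0 1.72417018317299
```

View pics/w34.png

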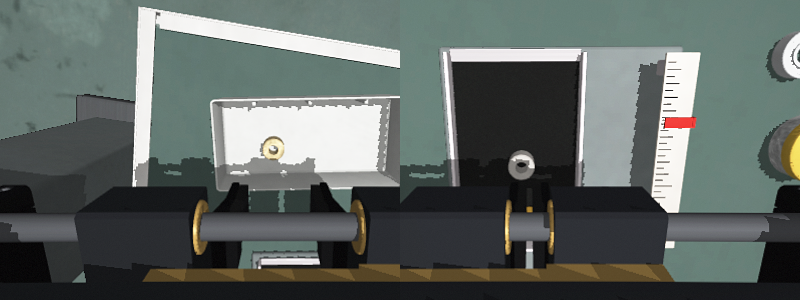

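Brass lies in the tote; the grey bushing slipped out and stands in the tray at w4 pixel (271,224). Remeasure.

Run:
```python
from h import *
q=np.load('q.npy')
def L(P): c,s=np.cos(q[2]),np.sin(q[2]); d=P[:2]-q[:2]; return np.array([c*d[0]+s*d[1],-s*d[0]+c*d[1]])*1000
shot('wrist','w5'); s=ctrl.get_state(); print(s['position'],s['qd'].round(3))
px=np.load('pics/w5.npz')['px']; cv2.imwrite('pics/w5c.png',cv2.resize(px[180:280,210:350,::-1],None,fx=5,fy=5,interpolation=cv2.INTER_CUBIC))
```

```text
[0.52826859 0.06291854 0.10083867] [ 0.002  0.024 -0.008  0.028  0.002 -0.    -0.   ]
```

View pics/w5c.png

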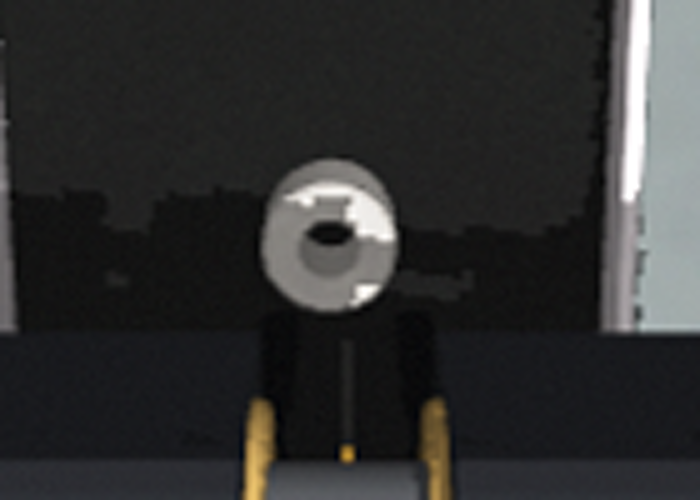

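Run:
```python
from h import *
P=pt('w5',275.6,229,.027); print(P); goto([*P[:2],.0145])
print(pt('w5',275.6,229,.027+.01))
for f in('top0','t2','t4'):
  px=np.load(f'pics/{f}.npz')['px']; cv2.imwrite(f'pics/{f}_c.png',px[190:230,215:285,::-1])
a=[cv2.resize(cv2.imread(f'pics/{f}_c.png'),None,fx=5,fy=5,interpolation=cv2.INTER_CUBIC) for f in('top0','t2','t4')]
cv2.imwrite('pics/cmp.png',np.vstack(a))
```

```text
[0.52876595 0.05823344 0.027     ]
shift [-4.8 -0.3 86.3] tilt [ 7.e-04  9.e-04 -1.e+00] ang0 1.7248657599721788
[0.52834725 0.06145113 0.037     ]
```

View pics/cmp.png

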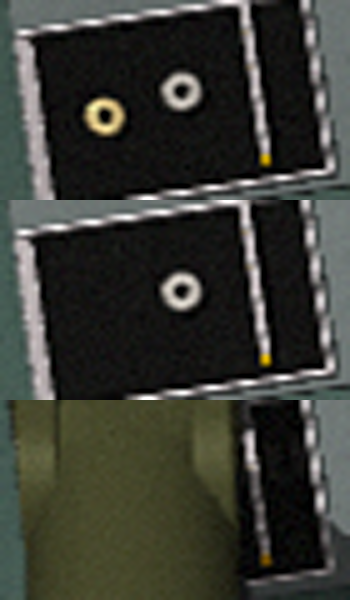

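Grey bushing is still at about (0.529,0.058); my lift likely began before the grip was firm and a bit off-centre. Retry, checking before lifting.

```bash
python3 -m crank '[[[-5,0,0,0,-0.2],[0,0,0,0,-0.2],[0,0,0,0,-0.2],[0,0,0,0,-0.2],[0,0,0,0,-0.2]]]' 20
python3 -m crank '[[[0,0,30,0,-0.2],[0,0,25,0,-0.2],[0,0,18,0,-0.2],[0,0,9,0,-0.2],[0,0,4.5,0,-0.2],[0,0,0,0,-0.2],[0,0,0,0,-0.2]]]' 20
python3 -m crank '[[[0,0,0,0,1],[0,0,0,0,1],[0,0,0,0,1],[0,0,0,0,1],[0,0,0,0,1],[0,0,0,0,1],[0,0,0,0,1],[0,0,0,0,1]]]' 20
```

```text
time: 8.75
position: [0.5287, 0.0577, 0.1]
tool_rot: [-2.044, -2.385, 0.001]
ft_force: [0.3, -0.5, -0.1]
grip_width: 0.302
grip_force: 0.0
time: 9.33
position: [0.5297, 0.0578, 0.0148]
tool_rot: [2.044, 2.385, 0.002]
ft_force: [0.1, -0.8, 0.5]
grip_width: 0.601
grip_force: 0.0
time: 10.0
position: [0.529, 0.0579, 0.0143]
tool_rot: [-2.044, -2.386, -0.0]
ft_force: [-0.5, -0.1, 2.2]
grip_width: 0.24
grip_force: 20.0
```

```bash
python3 -m crank '[[[0,0,-20,0,1],[0,0,-35,0,1],[0,0,-35,0,1],[25,0,0,0,1],[38,2,0,0,1],[38,2,0,0,1],[38,2,0,0,1],[38,2,0,0,1],[10,0,0,0,1],[0,0,0,0,1]]]'
python3 - <<'E'
from h import *
goto([.508,.283,.0145])
E
```

```text
time: 10.83
position: [0.5066, 0.2487, 0.1036]
tool_rot: [-2.034, -2.392, -0.001]
ft_force: [0.7, -0.0, 0.2]
grip_width: 0.24
grip_force: 20.0
shift [33.5  7.  89.1] tilt [ 1.2e-03 -5.0e-04 -1.0e+00] ang0 1.7322450708892372
```

```bash
python3 -m crank '[[[33,6,0,0,1],[0,0,10,0,1],[0,0,30,0,1],[0,0,25,0,1],[0,0,15,0,1],[0,0,7,0,1],[0,0,0,0,1]]]'
python3 -m crank '[[[0,0,0,0,0.35],[0,0,0,0,0.35],[0,0,0,0,0.35],[0,0,-10,0,0.35],[0,0,-30,0,0.35],[0,0,-40,0,0.35],[0,0,-40,0,0.35],[0,0,-20,0,0.8],[0,0,0,0,1],[0,0,0,0,1]]]'
python3 - <<'E'
from h import *
shot('wrist','w6'); q=np.load('q.npy'); goto([.6325,-.1147,.15],q[2]+np.pi/2); goto([.6083,.0233,.15])
d=np.load('pics/w6.npz')['px'][:,:,::-1]; cv2.imwrite('pics/w6c.png',d)
E
```

```text
time: 11.42
position: [0.5083, 0.2751, 0.0153]
tool_rot: [-2.046, -2.384, 0.006]
ft_force: [-0.4, 0.2, -0.5]
grip_width: 0.245
grip_force: 20.0
time: 12.25
position: [0.5102, 0.278, 0.1599]
tool_rot: [2.043, 2.385, 0.008]
ft_force: [0.9, 0.6, -0.7]
grip_width: 0.177
grip_force: 0.0
turn -0.0004
shift [-406.5   61.6    7.9] tilt [ 0.  0. -1.] ang0 1.7248729377300016
shift [-266.4   59.     7.7] tilt [ 0.0011  0.0011 -1.    ] ang0 1.7248729377300016
```

View pics/w6c.png

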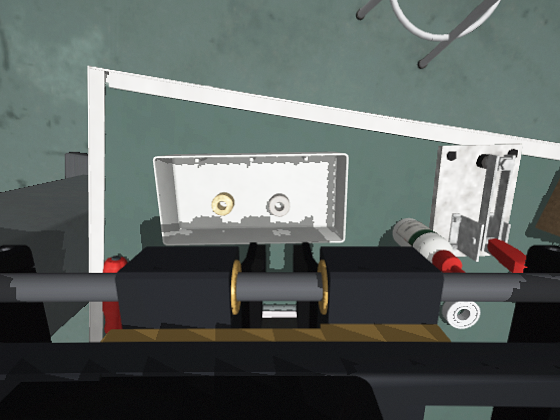

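Both bushings lie in the tote at (222,204) and (279,206). Now to above the button with fingers shut.

```bash
python3 -m crank '[[[-25,4,0,0,1],[-38,6,0,0,1],[-38,6,0,0,1],[-38,6,0,0,1],[-38,6,0,0,1],[-38,6,0,0,1],[-38,6,0,0,1],[-38,6,0,0,1],[-30,4,0,0,1],[0,0,0,0,1]]]'
python3 - <<'E'
from h import *
shot('wrist','w7'); shot('scene','s7'); px=np.load('pics/w7.npz')['px'].astype(int); r,g,b=px[...,0],px[...,1],px[...,2]
def blob(m,f,z):
    n,l,st,c=cv2.connectedComponentsWithStats(m.astype(np.uint8))
    for i in range(1,n):
        if st[i,4]>40: print(c[i].round(1),st[i],pt(f,*c[i],z).round(4))
blob((g>110)&(r<90)&(b<110)&(g>r+60),'w7',.058)
blob((r>150)&(g<70)&(b<70),'w7',.04)
goto([.6325,-.1147,.07])
cv2.imwrite('pics/w7.png',cv2.resize(px.astype(np.uint8)[100:260,200:440,::-1],None,fx=3,fy=3))
E
```

```text
time: 13.13
position: [0.6071, -0.0419, 0.1558]
tool_rot: [2.055, 2.373, -0.009]
ft_force: [-1.1, -2.0, -0.4]
grip_width: 0.008
grip_force: 0.0
[427.6 256. ] [424 235  11  38 174] [ 0.7575 -0.0668  0.04  ]
[416.7 308.6] [413 301   8  15  58] [ 0.762  -0.1248  0.04  ]
shift [-83.5  13.8  85.4] tilt [-3.0e-04 -3.2e-03 -1.0e+00] ang0 1.7209435215284756
```

View pics/w7.png

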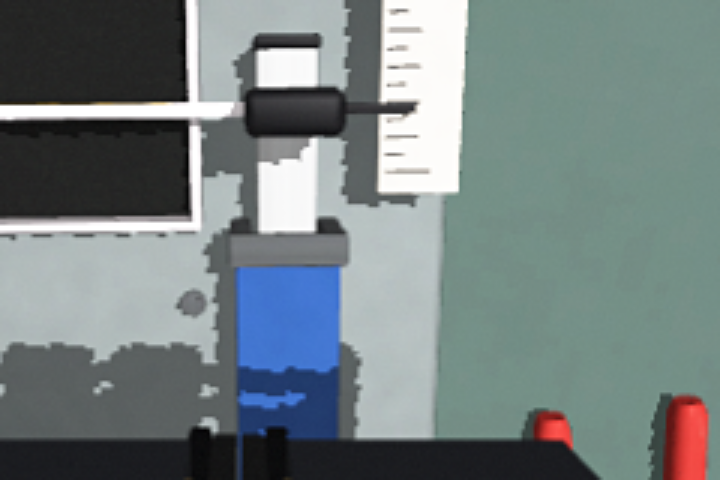

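Wrist view: grip top at (298,136), pointer tip (338,136), sleeve axis at (296,200), scale near corner (353,164).

Run:
```python
from h import *
q=np.load('q.npy')
def L(P): c,s=np.cos(q[2]),np.sin(q[2]); d=P[:2]-q[:2]; return np.array([c*d[0]+s*d[1],-s*d[0]+c*d[1]])*1000
for n,U,V,z in [('grip',298.3,136.3,79),('ptr',338.3,135.7,44),('sleeve',296.2,200,44),('sc(96,10)',353,163.7,40),('mouth',296.5,177.5,46)]:
    P=pt('w7',U,V,z/1000); print(n,P.round(4),L(P).round(1))
c,s=np.cos(q[2]),np.sin(q[2]); b=q[:2]+np.array([[c,-s],[s,c]])@np.array([.0435,-.103]); print(b); goto([*b,.07],q[2]+np.pi/2)
```

```text
grip [0.6126 0.0276 0.079 ] [47.7 39.4]
ptr [0.6489 0.0325 0.044 ] [84.3 38.6]
sleeve [ 0.6218 -0.029   0.044 ] [ 48.2 -17.9]
sc(96,10) [0.6674 0.0105 0.04  ] [99.3 14. ]
mouth [ 0.6187 -0.0082  0.046 ] [48.3  3.1]
[ 0.63031959 -0.11374381]
turn -0.0043
shift [-82.3  11.2  85.4] tilt [ 0.  0. -1.] ang0 1.7209435215284756
```

```bash
python3 -m crank '[[[-27,5,5,0,1],[-32,5,20,0,1],[-23,4.5,20,0,1],[0,0,20,0,1],[0,0,14,0,1],[0,0,6,0,1],[0,0,0,0,1],[0,0,0,0,1]]]'
python3 - <<'E'
from h import *
q=np.load('q.npy'); c,s=np.cos(q[2]),np.sin(q[2]); b=q[:2]+np.array([[c,-s],[s,c]])@np.array([.047,-.1025]); goto([*b,.0485],q[2]+np.pi/2); print(ctrl.get_state()['ft_force'])
E
```

```text
time: 13.9
position: [0.6348, -0.1088, 0.0721]
tool_rot: [-2.04, -2.388, -0.001]
ft_force: [0.4, 0.5, -0.6]
grip_width: 0.007
grip_force: 0.0
turn 0.0023
shift [-3.7 -1.7 23.6] tilt [ 0.  0. -1.] ang0 1.7276044705286804
[ 0.40301927  0.46688585 -0.62738273]
```

```bash
python3 -m crank '[[[-3.5,-1,6,0,1],[0,0,4,0,1],[0,0,3,0,1],[0,0,3,0,1],[0,0,0,0,1]]]'
python3 -m crank '[[[0,0,2,0,1],[0,0,2,0,1],[0,0,2,0,1],[0,0,1,0,1],[0,0,0,0,1]]]'
```

```text
time: 14.32
position: [0.6343, -0.1145, 0.0559]
tool_rot: [2.044, 2.386, 0.0]
ft_force: [0.3, 1.2, 0.6]
grip_width: 0.002
grip_force: 0.0
time: 14.73
position: [0.6343, -0.1146, 0.0495]
tool_rot: [2.044, 2.386, 0.001]
ft_force: [-1.7, 0.4, 5.0]
grip_width: 0.003
grip_force: 2.5
```

```bash
python3 -m crank '[[[0,0,1,0,1],[0,0,0,0,1],[0,0,0,0,1]]]'
python3 -m crank '[[[0,0,1,0,1],[0,0,0,0,1],[0,0,0,0,1]]]'
```

```text
time: 14.98
position: [0.6343, -0.1146, 0.0494]
tool_rot: [-2.044, -2.386, -0.001]
ft_force: [-3.5, 0.5, 10.6]
grip_width: 0.006
grip_force: 4.9
time: 15.23
position: [0.6344, -0.1146, 0.0494]
tool_rot: [-2.044, -2.385, -0.002]
ft_force: [-4.9, 1.2, 15.2]
grip_width: 0.002
grip_force: 7.5
```

Position stops at 0.0494 while force climbs: button fully in. Rise and turn for the grip.

```bash
python3 -m crank '[[[0,0,-10,0,1],[0,0,-30,0,0],[0,0,-40,0,0],[0,0,-20,0,0],[25,-2,0,0,0],[38,-3,0,0,0],[38,-3,0,0,0],[30,-2,0,0,0],[0,0,0,0,0],[0,0,0,0,0]]]'
python3 - <<'E'
from h import *
q=np.load('q.npy'); print(ctrl.get_state()['joint_positions'].round(3)); goto([.6115,.026,.053],q[2]);shot('scene','s8')
E
```

```text
time: 16.07
position: [0.6039, 0.0163, 0.1468]
tool_rot: [-2.037, -2.391, -0.001]
ft_force: [0.7, -0.7, 0.3]
grip_width: 0.491
grip_force: 0.0
[-0.596  0.308  0.633  1.688 -0.194  1.209  0.243]
turn 1.5754
shift [ 9.  -8.4 93.8] tilt [ 0.  0. -1.] ang0 1.7299071482231418
```

```bash
python3 -m crank '[[[0,0,0,0.12,0],[0,0,0,0.12,0],[0,0,0,0.12,0],[0,0,0,0.12,0],[0,0,0,0.12,0],[0,0,0,0.12,0],[0,0,0,0.12,0],[0,0,0,0.12,0],[0,0,0,0.12,0],[0,0,0,0.12,0]]]'
python3 -m crank '[[[0,0,0,0.12,0],[0,0,0,0.12,0],[0,0,0,0.12,0],[0,0,0,0.01,0],[0,0,0,0,0],[0,0,0,0,0]]]'
python3 - <<'E'
from h import *
q=np.load('q.npy'); print(ctrl.get_state()['joint_positions'].round(3)); goto([.6115,.026,.053],q[2]);goto([.6115,.026,.053]);shot('wrist','w8')
px=np.load('pics/w8.npz')['px']; cv2.imwrite('pics/w8c.png',px[:,:,::-1])
E
```

```text
time: 16.95
position: [0.6045, 0.0105, 0.1472]
tool_rot: [3.036, 0.8, 0.0]
ft_force: [-1.0, -0.1, 0.3]
grip_width: 0.498
grip_force: 0.0
time: 17.45
position: [0.6043, 0.012, 0.1471]
tool_rot: [3.131, 0.245, 0.0]
ft_force: [0.8, -0.0, 0.9]
grip_width: 0.501
grip_force: 0.0
[-0.798  0.372  0.909  1.694 -0.309  1.228 -1.231]
turn 0.0016
shift [  9.2 -12.7  94.1] tilt [ 0.  0. -1.] ang0 0.15605822414736487
shift [  9.3 -12.7  94.1] tilt [ 1.e-04  7.e-04 -1.e+00] ang0 0.15605822414736487
```

View pics/w8c.png

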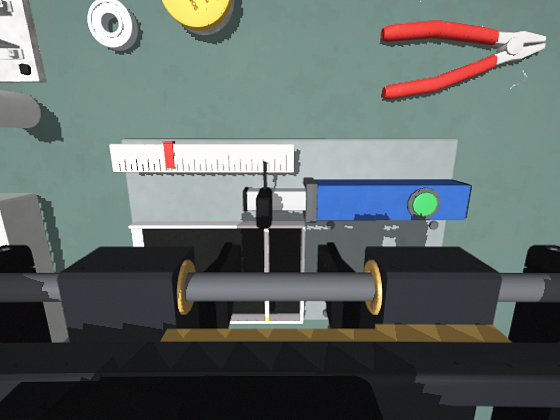

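Picture shows pointer tip (265,162), red mark (169,155), scale spanning u≈111..294, button in at (425,203). Refine numerically.

Run:
```python
from h import *
q=np.load('q.npy')
def L(P): c,s=np.cos(q[2]),np.sin(q[2]); d=P[:2]-q[:2]; return np.array([c*d[0]+s*d[1],-s*d[0]+c*d[1]])*1000
px=np.load('pics/w8.npz')['px'].astype(int); r,g,b=px[...,0],px[...,1],px[...,2]
m=(r>150)&(g<70)&(b<70); m[:130]=0;m[180:]=0;m[:,:150]=0;m[:,190:]=0
v,u=np.nonzero(m); print('red',u.mean(),v.mean(),u.min(),u.max(),L(pt('w8',u.mean(),v.mean(),.04)))
for V in (148,152,165): 
    w=np.nonzero((r[V,90:310]>170)|m[V,90:310])[0]+90; print(V,w.min(),w.max(),L(pt('w8',w.min()-.5,V,.04)),L(pt('w8',w.max()+.5,V,.04)))
for V in (162,165,167,169,170):
    row=px[V,250:282].sum(1); w=np.nonzero(row<300)[0]+250; print(V,w, L(pt('w8',w.mean(),V,.044)) if len(w) else '')
m=(px.sum(2)<150); m[:180]=0;m[229:]=0;m[:,:240]=0;m[:,285:]=0
for V in range(184,230,4): w=np.nonzero(m[V])[0]; print(V,w.min() if len(w) else 0,w.max() if len(w) else 0,end=' | ')
print(pix('w8',[.6115,.026,.079]))
```

```text
red 170.66666666666666 148.56666666666666 164 174 [ 94.66619519 119.37299703]
148 110 309 [ 94.91479757 171.46208827] [9.53991487e+01 2.87965322e-02]
152 110 309 [ 91.55196132 171.95685565] [ 9.20223837e+01 -6.61598995e-02]
165 112 309 [ 80.46674322 171.86115459] [80.88331016 -0.37837556]
162 [263 264 265] [83.82390324 39.13317674]
165 [264 265 266] [81.27034351 38.3031918 ]
167 [264 265 266] [79.55960859 38.32197586]
169 [264 265 266] [77.8428581  38.34080909]
170 [264 265 266] [76.98221933 38.3502442 ]
184 264 265 | 188 245 269 | 192 243 271 | 196 243 271 | 200 244 271 | 204 244 271 | 208 244 271 | 212 257 271 | 216 257 271 | 220 257 271 | 224 257 270 | 228 258 263 | [263.92745077 214.88299211]
```

```bash
cat >> h.py <<'E'
def Lq(P):
    q=np.load('q.npy'); c,s=np.cos(q[2]),np.sin(q[2]); d=P[:2]-q[:2]; return np.array([c*d[0]+s*d[1],-s*d[0]+c*d[1]])*1000
def red(f,v0,v1,u0,u1):
    px=np.load(f'pics/{f}.npz')['px'].astype(int); ys=[]
    for V in range(v0,v1):
        p=px[V,u0:u1]; w=np.nonzero((p[:,0]-p[:,1]>70)&(p[:,0]>90))[0]+u0
        if len(w): ys.append(((w.min()+w.max())/2,Lq(pt(f,(w.min()+w.max())/2,V,.04))[1])); print(V,w.min(),w.max(),ys[-1][1].round(2))
E
python3 - <<'E'
from h import *
red('w8',140,172,150,190)
px=np.load('pics/w8.npz')['px'].astype(int)
for V in (148,156): print([px[V,c].tolist() for c in range(162,178)])
E
```

```text
141 163 174 120.62
142 163 174 120.7
143 163 172 121.63
144 163 172 121.71
145 163 172 121.79
146 164 172 121.45
147 164 172 121.53
148 164 172 121.61
149 164 172 121.69
150 164 172 121.77
151 164 173 121.42
152 164 173 121.5
153 164 173 121.59
154 164 173 121.67
155 164 173 121.75
156 165 173 121.4
157 165 173 121.48
158 165 173 121.56
159 165 173 121.64
160 165 173 121.72
161 165 173 121.81
162 165 173 121.89
163 165 174 121.54
164 166 174 121.18
165 165 174 121.7
166 166 174 121.35
167 166 174 121.43
[[254, 255, 255], [252, 226, 217], [252, 108, 101], [253, 85, 79], [253, 87, 83], [253, 91, 86], [253, 91, 85], [253, 91, 85], [253, 91, 86], [254, 91, 87], [235, 47, 43], [254, 255, 255], [255, 255, 255], [254, 254, 253], [254, 253, 252], [254, 253, 252]]
[[254, 254, 253], [254, 255, 255], [253, 196, 186], [252, 91, 84], [252, 84, 80], [253, 87, 83], [252, 85, 80], [252, 87, 82], [252, 87, 81], [253, 89, 83], [255, 88, 83], [192, 47, 45], [254, 255, 255], [255, 255, 255], [254, 254, 252], [254, 253, 252]]
```

```bash
python3 -m crank '[[[9,-12.5,0,0,0],[0,0,20,0,0],[0,0,30,0,0],[0,0,25,0,0],[0,0,13,0,0],[0,0,6,0,0],[0,0,0,0,0]]]' 35
```

```text
time: 18.08
position: [0.6107, 0.0275, 0.052]
tool_rot: [3.132, 0.244, -0.003]
ft_force: [1.2, -0.2, 0.1]
grip_width: 0.502
grip_force: 0.0
```

Pull distance ≈ 83 mm. Close on the grip.

```bash
python3 -m crank '[[[0,0,0,0,1],[0,0,0,0,1],[0,0,0,0,1],[0,0,0,0,1],[0,0,0,0,1],[0,0,0,0,1],[0,0,0,0,1],[0,0,0,0,1],[0,0,0,0,1]]]' 35
python3 - <<'E'
from h import *
s=ctrl.get_state(); print(s['position'],Lq(s['position'])); np.save('p0.npy',s['position']); shot('wrist','w9')
px=np.load('pics/w9.npz')['px'].astype(int)
q=np.load('q.npy'); goto(s['position']+np.array([-np.sin(q[2]),np.cos(q[2]),0])*.0832)
print(pix('w9',pt('w8',169,155,.04)),pix('w9',pt('w8',265,168,.044)))
E
```

```text
time: 18.83
position: [0.6117, 0.0259, 0.0537]
tool_rot: [3.131, 0.242, 0.002]
ft_force: [0.4, -3.7, 2.9]
grip_width: 0.138
grip_force: 35.0
[0.61174531 0.02591147 0.05367618] [46.63318351 37.85022109]
shift [ -0.  -83.2  -0.1] tilt [ 0.0011  0.0011 -1.    ] ang0 0.1541243895461736
[136.01709752 184.42669887] [279.72145596 203.68188907]
```

```bash
python3 -m crank '[[[0,-5,0,0,1],[0,-10,0,0,1],[0,-13,0,0,1],[0,-13,0,0,1],[0,-13,0,0,1],[0,-13,0,0,1],[0,-8,0,0,1],[0,-3,0,0,1],[0,0,0,0,1],[0,0,0,0,1]]]'
python3 - <<'E'
from h import *
s=ctrl.get_state(); print(Lq(s['position']),Lq(s['position'])-Lq(np.load('p0.npy'))); shot('wrist','w10')
e=pix('w10',pt('w8',169,155,.04)); print('red exp',e, 'ptr exp',pix('w10',pt('w8',265,168,.044)+np.r_[[-.154*.078,.988*.078],0]))
u,v=e.astype(int); red('w10',v-14,v+14,u-25,u+25)
px=np.load('pics/w10.npz')['px'].astype(int)
for V in range(v-10,v+22,2): print(V,np.nonzero(px[V,255:305].sum(1)<300)[0]+255)
E
```

```text
time: 19.72
position: [0.5996, 0.1033, 0.0536]
tool_rot: [3.131, 0.243, 0.001]
ft_force: [0.8, -4.2, 4.6]
grip_width: 0.134
grip_force: 35.0
[ 46.50090217 116.21538706] [-0.13228134 78.36516597]
red exp [271.75791707 184.2127821 ] ptr exp [280.39016033 203.50007631]
170 265 278 121.41
171 265 278 121.42
172 265 278 121.42
173 265 278 121.42
174 265 278 121.43
175 265 278 121.43
176 265 278 121.44
177 265 278 121.44
178 265 278 121.44
179 265 278 121.45
180 265 278 121.45
181 265 278 121.45
182 265 278 121.46
183 265 278 121.46
184 265 278 121.47
185 265 278 121.47
186 265 278 121.47
187 265 278 121.48
188 265 278 121.48
189 265 278 121.49
190 265 278 121.49
191 265 278 121.49
192 265 278 121.5
193 265 278 121.5
194 265 276 122.09
195 265 276 122.09
196 265 276 122.1
197 265 276 122.1
174 []
176 []
178 []
180 []
182 []
184 []
186 []
188 []
190 []
192 []
194 [277 278 279 280]
196 [277 278 279 280 281 282]
198 [277 278 279 280 281 282 283 299]
200 [277 278 279 280 281 282 283 299]
202 [277 278 279 280 281 282 299]
204 [277 278 279 280 281 282 299]
```

```bash
python3 -m crank '[[[0,-1.6,0,0,1],[0,-1.6,0,0,1],[0,-1.4,0,0,1],[0,0,0,0,1],[0,0,0,0,1],[0,0,0,0,1],[0,0,0,0,1],[0,0,0,0,1],[0,0,0,0,1]]]'
python3 - <<'E'
from h import *
s=ctrl.get_state(); print(s['time'],Lq(s['position']),Lq(s['position'])-Lq(np.load('p0.npy'))); shot('wrist','w11')
e=pix('w11',pt('w8',169,155,.04)); u,v=e.astype(int); red('w11',v+4,v+9,u-25,u+25)
px=np.load('pics/w11.npz')['px'].astype(int)
for V in range(v+6,v+22,2):
    w=np.nonzero(px[V,265:292].sum(1)<300)[0]+265; print(V,w,Lq(pt('w11',w.mean(),V,.044)) if len(w) else '')
d=(np.load('pics/w11.npz')['px'])
shot('top','t11'); a,b=[np.load(f'pics/{f}.npz')['px'][90:215,145:345].astype(int) for f in('top0','t11')]
E
```

```text
time: 20.52
position: [0.5989, 0.1073, 0.0536]
tool_rot: [3.131, 0.241, 0.001]
ft_force: [1.1, -4.4, 5.0]
grip_width: 0.131
grip_force: 35.0
20.5167 [ 46.48226187 120.2587835 ] [-0.15092164 82.40856241]
188 272 285 121.43
189 272 285 121.43
190 272 285 121.43
191 272 285 121.43
192 272 285 121.43
190 [] 
192 [] 
194 [277 278 279 280 281 282 283] [ 84.24098343 120.5700836 ]
196 [277 278 279 280 281 282 283 284] [ 83.07584104 120.28409668]
198 [277 278 279 280 281 282 283] [ 81.90718514 120.57015479]
200 [277 278 279 280 281 282] [ 80.73439531 120.85722226]
202 [277 278 279 280 281 282] [ 79.55714659 120.85776678]
204 [277 278 279 280 281] [ 78.37603693 121.14635803]
```

Pointer is within about 0.7 mm of the red centre, grip 35 N. Hand in.

```bash
python3 -m crank '[[[0,-0.6,0,0,1],[0,0,0,0,1],[0,0,0,0,1],[0,0,0,0,1],[0,0,0,0,1],[0,0,0,0,1],[0,0,0,0,1]]]'
python3 -c "
from bench import job
print(job.close_job())"
```

```text
time: 21.2
position: [0.5989, 0.1076, 0.0536]
tool_rot: [3.131, 0.241, 0.001]
ft_force: [1.2, -5.4, 4.4]
grip_width: 0.135
grip_force: 35.0
the job is handed in; nothing more can be done
None
```

The job is handed in at 21 s with no verdict returned: both bushings are in the tote, the lock button is fully in, and the gripper is holding the arm with its pointer about 0.5 mm from the red mark centre by the wrist camera.

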